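# Turn the pizza oven up three clicks

## Task

Turn the pizza oven up by exactly three clicks: with a fingertip, gently flick the fins at the edge of the console's flat black wheel counter-clockwise (seen from above), one click at a time, letting the wheel come to rest at each stop for a moment before the next. Never turn it past the third click, do not pinch or force the wheel, and leave everything else on the counter where it stands.

Things in the scene. Friction and masses are not known exactly. Their poses are not given: they have to be found in the camera images.
- console: The pizza oven's control console, fixed: a flat steel box 110 (x) x 140 (y) x 45 mm high; a black click wheel lies flat on top, overhanging the front. Origin: centre of its underside; +x points away from the robot (front, -x, faces it, turned up to 0.5 rad), z up. A steel rib 12 mm high stands on the deck behind the wheel, 28 to 44 mm along +x, 5 mm clear of the fins.
- axis_top (a point): Point on the wheel's vertical axis, 62 mm above the counter (top of fins), 25 mm in front (-x) of the console's centre. Wheel: disc of radius 30 mm with 8 straight radial fins, 4 mm thick, out to radius 48 mm; disc and fins fill heights 48 to 62 mm. Free room between neighbouring fin tips: 32 mm. The fins overhang the console's front edge by up to 18 mm, open below.
- wheel (a joint): Wheel angle, rad, growing counter-clockwise from above (= hotter; fins on the robot's side move to the console's -y, the robot's right). 8 click stops a turn, at 0, 0.785, 1.571 ... (pi/4 apart). At a stop one fin points along the console's -x, the rest every 45 degrees. Starts at stop 0, 1 or 2; solid end stops just below stop 0 and above stop 6.
- stud_fin (a point): Point on top of the one fin that has a stud at its root, at radius 44 mm, 62 mm above the counter; turns with the wheel. At joint 0 it lies 135 degrees clockwise (from above) of the console's +x. Behaviour: about 3 to 5 N on a fin's end carries the wheel over the crest midway between two stops; it then snaps on to the next stop by itself and does not coast on.
- stud (a point): Top centre of the round steel stud, 14 mm across and 10 mm high, standing on the disc at radius 20 mm at the root of that fin; top 72 mm above the counter. Turns with the wheel.
- ramekin: White ceramic ramekin, 86 mm across, 48 mm tall, open top. Loose bystander. Origin: centre of its underside.
- spice_jar: Glass spice jar with a twist cap, 46 mm across, 105 mm tall, upright. Loose bystander. Origin: centre of its underside.
- rolling_pin: Short beech rolling pin lying down, barrel 200 mm long and 44 mm thick, 310 mm long over its handles (along its x). Loose bystander. Origin: centre of its underside.
- brush: Silicone pastry brush lying down, 200 mm long along its x. Loose bystander, handle to its -x. Origin on the counter, under it.
- scraper: Stainless dough scraper lying flat, blade 100 x 150 mm, 4 mm thick, round 22 mm wooden handle along one long edge. Loose bystander. Origin: centre of its underside.
- pizza_cutter: Wheel pizza cutter lying flat, 230 mm long along its x, 24 mm high. Loose bystander. Origin on the counter: the handle reaches 160 mm towards its -x, the blade disc 64 mm towards +x.
- pinch_bowl: Small wooden bowl, 100 mm across, 40 mm tall. Loose bystander. Origin: centre of its underside.
Things that resemble listed ones, but are neither listed nor needed, are in the scene too. There is more than one size of the console; the one meant has the size given above.

How it is judged (in metres and radians):
On the way, in this order (a step that is already met when the one before it is completed fails the run):
1. the wheel has come to rest one click from where it started (distance of stud_fin from where it was at the start of the episode between 0.0255 and 0.0415 m and velocity of joint wheel between -0.3 and 0.3 rad/s), for 0.2 s.
2. the wheel has come to rest two clicks from where it started (distance of stud_fin from where it was at the start of the episode between 0.0558 and 0.068 m and velocity of joint wheel between -0.3 and 0.3 rad/s), for 0.2 s.
At the end, for the whole second after the job is handed in: The wheel rests in the third click stop from where it started (within a quarter of a click), counted by the travel of the studded fin (distance of stud_fin from where it was at the start of the episode between 0.0776 and 0.0842 m and velocity of joint wheel between -0.3 and 0.3 rad/s); the robot touches nothing.
It fails at once if the wheel is turned past the third click (by half a click) (distance of stud_fin from where it was at the start of the episode above 0.0863 m).
It fails at once if the console or its wheel is forced or pinched (over 25 N from the fingers) (contact force between the fingers and console above 25 N).
It fails at once if a loose thing on the counter is moved or lifted (over 15 mm) (distance of any of ramekin, spice_jar, rolling_pin, brush, scraper, pizza_cutter, pinch_bowl from where it was at the start of the episode above 0.015 m).
It also fails if it takes over 53 s, if anything falls off the work surface, if the arm or the gripper's body presses on something with over 40 N, if the wrist force passes 120 N, or if a joint passes its speed limit or range.

## Robot

A 6-joint arm with a two-finger parallel gripper is mounted at the origin on the work surface. World frame = base frame: x ahead of the robot, y to its left, z up, the work surface at z = 0. Lengths are in m, angles in degrees, forces in N, time in s.
With the tool pointing down it reaches from about 0.3 to 0.75 m from the base axis. Payload 8.5 kg.
Tool frame: the origin (TCP) lies on the centre line of the jaws, within the pads' length; the fingertips stand 19 mm ahead of it and the grasp point (between the pads) is the TCP (env.tcp_to_tips is the z of the fingertips in the tool frame, in m); z points along the fingers, y is the line along which they close (so a half turn about z gives the same grasp; the last joint's range is limited). The gripper opens to 85 mm and grips with 20 to 120 N. Pads are 22 mm wide; open, the fingers measure 114 mm over their backs; the gripper's body (76 mm by 85 mm) begins 54 mm behind the grasp point. The pads swing forward as they close: fully open they stand 13 mm farther back than shut.
Start: joints at [61.347, 21.807, 74.336, -0, 83.858, -12.336], TCP at [0.155, 0.528, 0.25] pointing down, gripper open.
Joint ranges: [-178.18, 178.18], [-50.72, 133.34], [12.68, 142.11], [-81.47, 261.47], [9.98, 163.14], [-165.26, 165.26]. Speed limits (degrees/s): [136.94, 136.94, 180, 180, 180, 180].

## Interface

Orientations are given as a 3x3 rotation matrix whose columns are the frame's x, y, z axes.
In Python, from rig import env gives the robot as it stands.
- The arm moves only by the tool servo_tool, never from a script. Its argument "steps" is a list of rows, each an object of numbers: "tx", "ty", "tz": the shift along the world's x, y, z in cm; "yaw": the turn about the world's z in degrees; "claw": the finger opening in cm, from 0 to 8.54. In form: [{"tx": .., "ty": .., "tz": .., "yaw": .., "claw": ..}, ...]. A call has 1 to 20 rows; each row shifts and turns the commanded pose from where the row before left it; what a row does not reach is not made up. A row lasts 1/10 s, in which the tool goes at most 50 mm and 8.59 degrees, less where a joint would pass 70% of its speed; a pose out of reach is approached as far as the arm can. A call with a gripper value outside its range is refused whole. The fingers move at their own pace and stop on an object; "newtons" is the grip in N (left out, the last holds). Time passes only in rows, so rows that do not move let the fingers close. It gives the time, the measured TCP pose, the force, the opening and the grip force at its end, in the units of the state.
- env.observe(): the state, without advancing time (a new reading comes with each control period).
- env.get_image(name): name is "scene" or "top"; returns (picture, depth): 480x640x3 uint8, red, green, blue; 480x640 float32, m along the optical axis (not along the pixel's ray), 0 where there is no reading.
- env.camera_model(name): a dict with "fovy" (degrees; the focal length in pixels is half the picture's height over the tangent of half this angle, whatever the lens; pixels are square), "cx", "cy" (the principal point, pixels), "dist_coeffs" ([k1, k2, p1, p2, k3] as OpenCV has them; the pictures are not rectified), "T" (4x4, takes a point from camera to world coordinates). Camera axes: x right, y down, z forward; pixel columns grow to the right and rows downward; lengths in m; the calibration is good to about 2 mm. A picture is of the moment at which its call begins. camera_model takes no time and is no camera call.
- env.close_job(): hands the job in; it is judged then, once.
The state is a dict: "time_s": time; "q": joint angles; "qvel": joint speeds; "joint_efforts": joint torques, N m; "position": TCP position; "tool_rot": TCP orientation; "ft_force": force on the tool from outside, world axes, zero at the start; "wrist_torque": the same for the moment, N m; "grip_width": finger opening in m; "gripper_force": force on a finger pad.
Only numpy, scipy, OpenCV 4.12 (cv2) and the standard library are available. Lean on these libraries where they do the work, as an engineer would, in place of code of your own. Each camera call takes 0.05 s, during which the arm holds its last target. There are 200 camera calls.

## Working session

There is one attempt and no reset: what is moved stays moved. The work goes in short steps, Python scripts to look and compute and a tool call to move; the robot and the scene stay as the last step left them, time stands still between calls to the robot, and variables do not carry over. Pictures are saved under pics/ and viewed, at most 10 in all, crops included, and the job is handed in when it is done.

Besides the shell and the picture viewer there is one more tool, called after ">>>" by a JSON object that holds its "fn" and its "kwargs", one argument or row to a line. servo_tool: Moves the arm, as the interface text tells. Its arguments: {"type":"object","properties":{"steps":{"type":"array"},"newtons":{"type":"number"}},"required":["steps"]}

```bash
mkdir -p pics
cat > h.py <<'E'
import numpy as np, cv2
from rig import env
def K(m):
    f=240/np.tan(np.radians(m["fovy"])/2); return np.array([[f,0,m["cx"]],[0,f,m["cy"]],[0,0,1]])
def ray(m,u,v):
    p=cv2.undistortPoints(np.array([[[u,v]]],float),K(m),np.array(m["dist_coeffs"],float))[0,0]
    T=np.array(m["T"]); return T[:3,3],T[:3,:3]@np.array([p[0],p[1],1])
def atz(m,u,v,z):
    o,d=ray(m,u,v); return o+d*(z-o[2])/d[2]
def proj(m,P):
    T=np.linalg.inv(np.array(m["T"])); r,_=cv2.Rodrigues(T[:3,:3])
    return cv2.projectPoints(np.array(P,float).reshape(-1,1,3),r,T[:3,3],K(m),np.array(m["dist_coeffs"],float))[0][:,0]
def grab(n):
    a,d=env.get_image(n); np.savez(f"pics/{n}.npz",a=a,d=d); cv2.imwrite(f"pics/{n}_{int(env.observe()['time_s']*100)}.png",a[:,:,::-1]); return a,d
E
python3 - <<'E'
from h import *
for n in("top","scene"):
    grab(n); m=env.camera_model(n); print(np.round(m["T"],3).tolist(),m["fovy"])
s=env.observe(); print(s["time_s"],s["position"],s["tool_rot"],env.tcp_to_tips)
E
ls pics
```

```text
[[-0.01, -0.997, 0.072, 0.47], [-1.0, 0.011, 0.013, -0.117], [-0.013, -0.071, -0.997, 1.51], [0.0, 0.0, 0.0, 1.0]] 48.52079886836894
[[-0.273, 0.613, -0.741, 1.517], [0.962, 0.168, -0.215, 0.16], [-0.007, -0.772, -0.636, 0.868], [0.0, 0.0, 0.0, 1.0]] 50.2131530831631
0.1 [0.15441193 0.52762759 0.24977238] [[-9.59720625e-01  2.80955348e-01 -6.43344553e-04]
 [ 2.80955935e-01  9.59719964e-01 -1.16372919e-03]
 [ 2.90474670e-04 -1.29760638e-03 -9.99999116e-01]] 0.019
scene.npz
scene_10.png
top.npz
top_5.png
```

View pics/top_5.png

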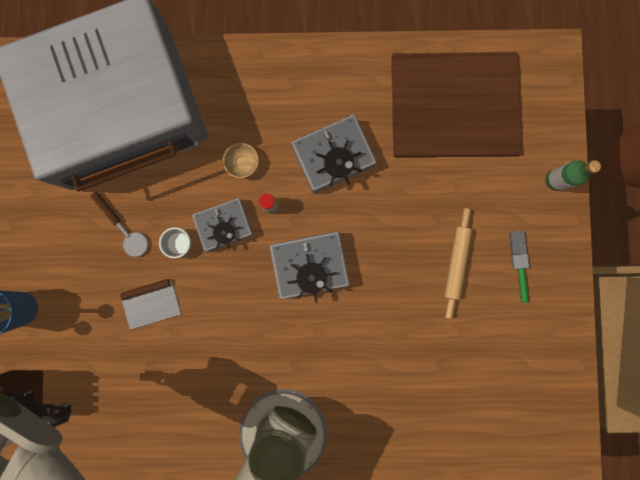

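View pics/scene_10.png

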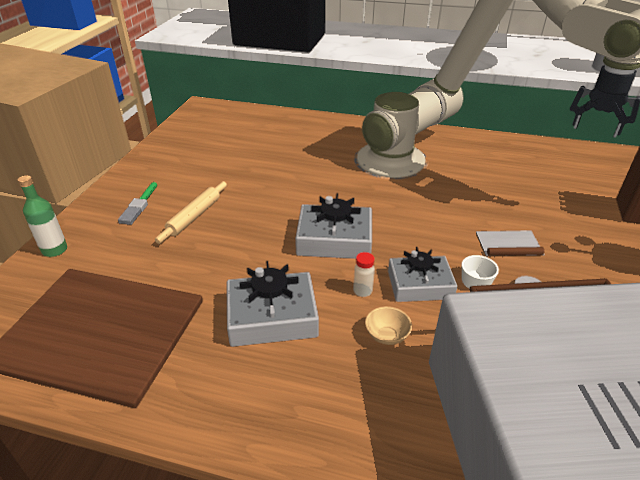

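Candidates seen from above: large consoles at (334,154) and (310,265), and a small one at (222,225). At about 364 px/m, 140 x 110 mm is roughly 51 x 40 px, which fits the small one. I'll check it in a close crop.

Run:
```python
from h import *
a=np.load("pics/top.npz")["a"]; b=np.load("pics/scene.npz")["a"]
A=cv2.resize(a[190:265,185:260],None,fx=8,fy=8,interpolation=cv2.INTER_CUBIC)
B=cv2.resize(b[230:310,375:470],None,fx=2,fy=2)
B=cv2.resize(B,(200,168)); C=np.zeros((600,800,3),np.uint8); C[:,:600]=A; C[:168,600:]=B
cv2.imwrite("pics/crop1.png",C[:,:,::-1])
```

```text
(no output)
```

View pics/crop1.png

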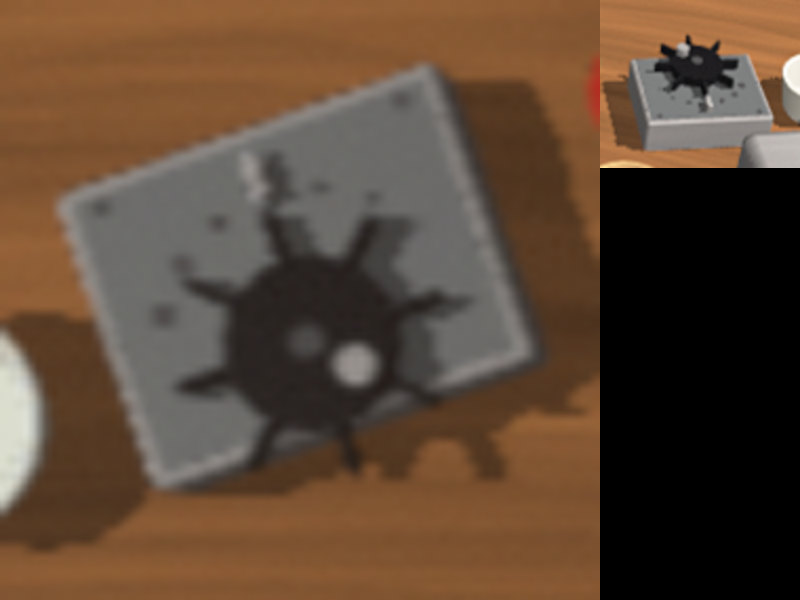

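The small console measures about right. Its studded fin sits 45° counter-clockwise of the front fin, so the wheel starts at stop 0. Next I'll compute its pose.

```bash
cat > pose.py <<'E'
from h import *
m=env.camera_model("top")
px=lambda x,y:(x/8+185-.5,y/8+190-.5)
C=np.array([atz(m,*px(*p),.045) for p in [(60,203),(432,66),(543,355),(158,488)]])
print(np.round(C,4).tolist()); L=lambda i,j:np.linalg.norm(C[i]-C[j])
print("sides",L(0,1),L(2,3),L(1,2),L(0,3))
xd=(C[0]-C[3])+(C[1]-C[2]); yaw=np.arctan2(xd[1],xd[0])
yd=(C[0]-C[1])+(C[3]-C[2]); yaw2=np.arctan2(-yd[0],yd[1]); print(np.degrees([yaw,yaw2]))
yaw=(yaw+yaw2)/2; ex=np.array([np.cos(yaw),np.sin(yaw)]); c=C.mean(0)[:2]
print("axis from box",c-.025*ex)
ax=atz(m,*px(308,341),.063)[:2]; fin=atz(m,*px(354,470),.062)[:2]; print("axis hub",ax,"front fin r,ang",np.linalg.norm(fin-ax),np.degrees(np.arctan2(*(ax-fin)[::-1])))
st=atz(m,*px(355,365),.072)[:2]-ax; print("stud r, ang rel console",np.linalg.norm(st),np.degrees(np.arctan2(st[1],st[0])-yaw))
E
python3 pose.py
python3 - <<'E'
from h import *
a=np.load("pics/scene.npz"); m=env.camera_model("scene"); d=np.load("pics/top.npz")["d"]; mt=env.camera_model("top")
for u,v in [(222,232),(175,243),(267,202),(190,300),(205,225)]:
    o,r=ray(mt,u,v); T=np.array(mt["T"]); z=d[v,u]; print((u,v),np.round(o+r*z,3))
E
```

```text
[[0.6059, 0.2447, 0.045], [0.6522, 0.1156, 0.045], [0.5514, 0.0772, 0.045], [0.507, 0.2102, 0.045]]
sides 0.13715385844699568 0.1402248544582622 0.10782478989014953 0.1048431744041906
[20.06742279 19.0911131 ]
axis from box [0.55557522 0.15354521]
axis hub [0.55607429 0.15508493] front fin r,ang 0.04678706427906345 19.50756853785251
stud r, ang rel console 0.019764185059464118 -136.1711907067076
(222, 232) [0.556 0.157 0.069]
(175, 243) [0.53  0.303 0.004]
(267, 202) [0.632 0.03  0.105]
(190, 300) [ 0.369  0.26  -0.002]
(205, 225) [0.577 0.207 0.051]
```

>>> {"fn": "servo_tool", "kwargs": {
  "steps": [
    {"tx": 1.6, "ty": -1.9, "yaw": -2.7, "claw": 0},
    {"tx": 1.6, "ty": -1.9, "yaw": -2.7},
    {"tx": 1.6, "ty": -1.9, "yaw": -2.7},
    {"tx": 1.6, "ty": -1.9, "yaw": -2.7},
    {"tx": 1.6, "ty": -1.9, "yaw": -2.7},
    {"tx": 1.6, "ty": -1.9, "yaw": -2.7},
    {"tx": 1.6, "ty": -1.9, "yaw": -2.7},
    {"tx": 1.6, "ty": -1.9, "yaw": -2.7},
    {"tx": 1.6, "ty": -1.9, "yaw": -2.7},
    {"tx": 1.6, "ty": -1.9, "yaw": -2.7},
    {"tx": 1.6, "ty": -1.9, "yaw": -2.7},
    {"tx": 1.6, "ty": -1.9, "yaw": -2.7},
    {"tx": 1.6, "ty": -1.9, "yaw": -2.7},
    {"tx": 1.6, "ty": -1.9, "yaw": -2.7},
    {"tx": 1.6, "ty": -1.9, "yaw": -2.7},
    {"tx": 1.6, "ty": -1.9, "yaw": -2.7},
    {"tx": 1.6, "ty": -1.9, "yaw": -2.7},
    {"tx": 1.6, "ty": -1.9, "yaw": -2.7},
    {"tx": 1.6, "ty": -1.9, "yaw": -2.7},
    {"tx": 1.6, "ty": -1.9, "yaw": -2.7}
  ],
  "newtons": 20
}}

```text
invalid input at $.steps[0]: expected keys tx, ty, tz, yaw, claw
```

>>> {"fn": "servo_tool", "kwargs": {
  "steps": [
    {"tx": 1.6, "ty": -1.9, "tz": 0, "yaw": -2.7, "claw": 0},
    {"tx": 3.2, "ty": -3.7, "tz": 0, "yaw": -5.4, "claw": 0},
    {"tx": 3.2, "ty": -3.7, "tz": 0, "yaw": -5.4, "claw": 0},
    {"tx": 3.2, "ty": -3.7, "tz": 0, "yaw": -5.4, "claw": 0},
    {"tx": 3.2, "ty": -3.7, "tz": 0, "yaw": -5.4, "claw": 0},
    {"tx": 3.2, "ty": -3.7, "tz": 0, "yaw": -5.4, "claw": 0},
    {"tx": 3.2, "ty": -3.7, "tz": 0, "yaw": -5.4, "claw": 0},
    {"tx": 3.2, "ty": -3.7, "tz": 0, "yaw": -5.4, "claw": 0},
    {"tx": 3.2, "ty": -3.7, "tz": 0, "yaw": -5.4, "claw": 0},
    {"tx": 3.2, "ty": -3.7, "tz": 0, "yaw": -5.4, "claw": 0},
    {"tx": 1.8, "ty": -2.2, "tz": 0, "yaw": -3, "claw": 0},
    {"tx": 0, "ty": 0, "tz": 0, "yaw": 0, "claw": 0},
    {"tx": 0, "ty": 0, "tz": 0, "yaw": 0, "claw": 0},
    {"tx": 0, "ty": 0, "tz": 0, "yaw": 0, "claw": 0}
  ],
  "newtons": 20
}}

```text
time_s: 1.5
position: [0.4758, 0.1546, 0.2502]
tool_rot: [[-0.333, 0.943, -0.001], [0.943, 0.333, 0.0], [0.0, -0.001, -1.0]]
ft_force: [-0.1, 0.2, -0.1]
grip_width: -0.0001
gripper_force: 0.0
```

>>> {"fn": "servo_tool", "kwargs": {
  "steps": [
    {"tx": 0, "ty": 0, "tz": -2, "yaw": 0, "claw": 0},
    {"tx": 0, "ty": 0, "tz": -3, "yaw": 0, "claw": 0},
    {"tx": 0, "ty": 0, "tz": -3, "yaw": 0, "claw": 0},
    {"tx": 0, "ty": 0, "tz": -3, "yaw": 0, "claw": 0},
    {"tx": 0, "ty": 0, "tz": -3, "yaw": 0, "claw": 0},
    {"tx": 0, "ty": 0, "tz": -2.3, "yaw": 0, "claw": 0},
    {"tx": 0, "ty": 0, "tz": -1, "yaw": 0, "claw": 0},
    {"tx": 0, "ty": 0, "tz": -1, "yaw": 0, "claw": 0},
    {"tx": 0, "ty": 0, "tz": 0, "yaw": 0, "claw": 0},
    {"tx": 0, "ty": 0, "tz": 0, "yaw": 0, "claw": 0}
  ]
}}

```text
time_s: 2.5
position: [0.4768, 0.1541, 0.0681]
tool_rot: [[-0.332, 0.943, 0.001], [0.943, 0.332, 0.0], [-0.0, 0.001, -1.0]]
ft_force: [0.2, 0.7, -0.2]
grip_width: 0.0003
gripper_force: 0.0
```

```bash
cat > look.py <<'E'
from h import *
import sys
a,d=grab("scene"); t,_=grab("top")
A=cv2.resize(a[200:310,360:480],(600,550),interpolation=cv2.INTER_CUBIC)
B=cv2.resize(t[205:255,200:235],(200,286),interpolation=cv2.INTER_CUBIC)
C=np.zeros((550,800,3),np.uint8); C[:,:600]=A; C[:286,600:]=B
cv2.imwrite(f"pics/{sys.argv[1]}.png",C[:,:,::-1])
s=env.observe(); p=s["position"]-np.array([.556,.1545,0]); y=np.radians(19.5); e=np.array([np.cos(y),np.sin(y)]); n=np.array([-e[1],e[0]])
print(s["time_s"],s["position"],"console-frame",p[:2]@e,p[:2]@n,s["ft_force"])
E
python3 look.py l1
```

```text
2.6 [0.47697689 0.15392962 0.06823022] console-frame -0.07468085938814804 0.025840795135539687 [0.14488999 0.33499026 0.23369476]
```

View pics/l1.png

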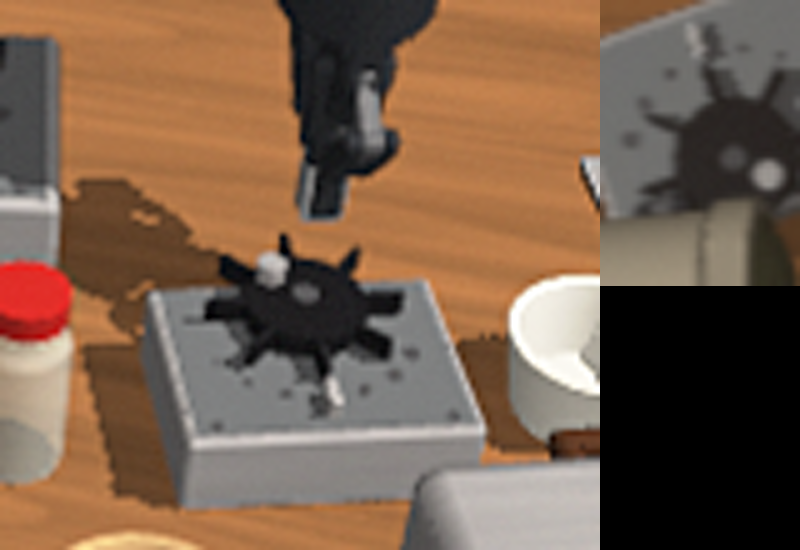

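The closed fingertip's bottom edge runs from about (302,217) to (342,217) in the crop, just in front of the front fin's tip at (285,237). Nothing has moved. I'll check the fingertip's face offset.

Run:
```python
from h import *
m=env.camera_model("scene"); y=np.radians(19.5); R=np.array([[np.cos(y),np.sin(y)],[-np.sin(y),np.cos(y)]])
def c(u,v,z):
    p=atz(m,360+u/5-.4,200+v/5-.4,z)[:2]-[.556,.1545]; return np.round(R@p,4)
print("tip",c(302,217,.0492),c(342,217,.0492)); print("fin top tip",c(285,235,.062),"hub",c(306,291,.063))
d=np.load("pics/scene.npz")["d"]; T=np.array(m["T"])
for u,v in [(320,210),(325,200),(312,190)]:
    uu,vv=int(360+u/5),int(200+v/5); o,r=ray(m,uu,vv); P=o+r*d[vv,uu]; print(R@(P[:2]-[.556,.1545]),P[2])
```

```text
tip [-0.0732  0.0165] [-0.0718  0.0365]
fin top tip [-0.0447 -0.0002] hub [-0.0014  0.0001]
[-0.05964201  0.02156934] 0.06315955499534476
[-0.06192052  0.02401852] 0.06755569724629695
[-0.0680124   0.01769031] 0.06941054712771155
```

Run:
```python
from h import *
m=env.camera_model("scene"); y=np.radians(19.5); R=np.array([[np.cos(y),np.sin(y)],[-np.sin(y),np.cos(y)]])
f=np.load("pics/scene.npz"); d=f["d"]
for uu in (422,424,426):
  for vv in range(234,247):
    o,r=ray(m,uu,vv); P=o+r*d[vv,uu]; print(uu,vv,np.round(R@(P[:2]-[.556,.1545]),4),round(P[2],4),f["a"][vv,uu])
```

```text
422 234 [-0.0653  0.0151] 0.0843 [124 124 122]
422 235 [-0.0706  0.0173] 0.0769 [120 119 117]
422 236 [-0.0702  0.0176] 0.074 [114 112 112]
422 237 [-0.0698  0.0179] 0.0712 [114 113 112]
422 238 [-0.068   0.0177] 0.0694 [103 101 101]
422 239 [-0.0663  0.0175] 0.0676 [77 75 74]
422 240 [-0.0692  0.0189] 0.062 [50 48 49]
422 241 [-0.0651  0.018 ] 0.0622 [30 32 34]
422 242 [-0.0669  0.019 ] 0.0574 [26 30 31]
422 243 [-0.0657  0.019 ] 0.0552 [61 68 74]
422 244 [-0.0694  0.0207] 0.0488 [151 114  94]
422 245 [-0.1274  0.0411] -0.0033 [187 123  70]
422 246 [-0.1249  0.0407] -0.0047 [173 116  69]
424 234 [-0.0464  0.0136] 0.0993 [23 23 23]
424 235 [-0.0438  0.0131] 0.0983 [20 19 22]
424 236 [-0.045   0.0139] 0.0942 [29 32 33]
424 237 [-0.0625  0.0204] 0.0768 [26 26 28]
424 238 [-0.0633  0.0211] 0.0729 [32 31 34]
424 239 [-0.0567  0.0193] 0.0752 [37 37 41]
424 240 [-0.06    0.0208] 0.0693 [41 43 42]
424 241 [-0.062  0.022] 0.0644 [40 42 43]
424 242 [-0.0596  0.0216] 0.0632 [29 31 35]
424 243 [-0.0616  0.0227] 0.0583 [63 71 74]
424 244 [-0.0707  0.0263] 0.0474 [151 115  95]
424 245 [-0.1292  0.0472] -0.0051 [187 121  69]
424 246 [-0.121   0.0448] -0.0017 [176 118  70]
426 234 [-0.0304  0.0129] 0.1119 [28 27 29]
426 235 [-0.039   0.0163] 0.1019 [27 27 28]
426 236 [-0.0666  0.0264] 0.0763 [28 30 31]
426 237 [-0.0635  0.0258] 0.0757 [37 37 40]
426 238 [-0.0599  0.025 ] 0.0754 [38 39 43]
426 239 [-0.0636  0.0267] 0.0692 [36 37 40]
426 240 [-0.0583  0.0253] 0.0704 [35 39 40]
426 241 [-0.0622  0.0271] 0.0639 [28 31 34]
426 242 [-0.0643  0.0283] 0.059 [13 16 22]
426 243 [-0.0622  0.028 ] 0.0575 [78 81 83]
426 244 [-0.0706  0.0314] 0.0472 [157 123 103]
426 245 [-0.1225  0.0503] 0.0002 [187 121  68]
426 246 [-0.1207  0.0501] -0.0018 [178 117  71]
```

>>> {"fn": "servo_tool", "kwargs": {
  "steps": [
    {"tx": 0.2, "ty": -0.6, "tz": -0.5, "yaw": 0, "claw": 0},
    {"tx": 0.4, "ty": 0.14, "tz": 0, "yaw": 0, "claw": 0},
    {"tx": 0.4, "ty": 0.14, "tz": 0, "yaw": 0, "claw": 0},
    {"tx": 0.4, "ty": 0.14, "tz": 0, "yaw": 0, "claw": 0},
    {"tx": 0.4, "ty": 0.14, "tz": 0, "yaw": 0, "claw": 0},
    {"tx": 0.4, "ty": 0.14, "tz": 0, "yaw": 0, "claw": 0},
    {"tx": 0, "ty": 0, "tz": 0, "yaw": 0, "claw": 0},
    {"tx": 0, "ty": 0, "tz": 0, "yaw": 0, "claw": 0}
  ]
}}

```text
time_s: 3.4
position: [0.4985, 0.1549, 0.0623]
tool_rot: [[-0.332, 0.943, -0.0], [0.943, 0.332, 0.0], [0.0, -0.0, -1.0]]
ft_force: [1.1, 0.1, -0.4]
grip_width: 0.0003
gripper_force: 0.0
```

```bash
python3 look.py l2
```

```text
3.5 [0.49833439 0.15482477 0.06229393] console-frame -0.054249586473953185 0.019555321539426303 [-0.38444599 -0.5729755  -0.04614148]
```

View pics/l2.png

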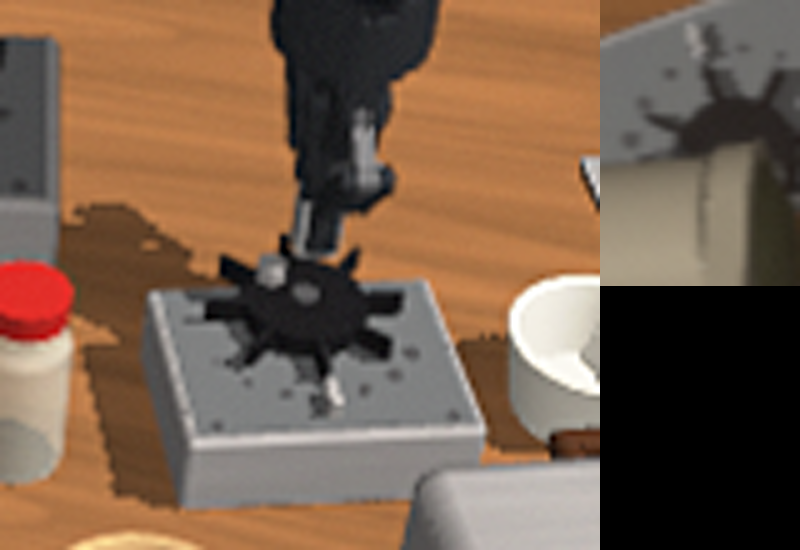

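>>> {"fn": "servo_tool", "kwargs": {
  "steps": [
    {"tx": 0.067, "ty": -0.189, "tz": 0, "yaw": 0, "claw": 0},
    {"tx": 0.067, "ty": -0.189, "tz": 0, "yaw": 0, "claw": 0},
    {"tx": 0.067, "ty": -0.189, "tz": 0, "yaw": 0, "claw": 0},
    {"tx": 0.067, "ty": -0.189, "tz": 0, "yaw": 0, "claw": 0},
    {"tx": 0.067, "ty": -0.189, "tz": 0, "yaw": 0, "claw": 0},
    {"tx": 0.067, "ty": -0.189, "tz": 0, "yaw": 0, "claw": 0},
    {"tx": 0.067, "ty": -0.189, "tz": 0, "yaw": 0, "claw": 0},
    {"tx": 0.067, "ty": -0.189, "tz": 0, "yaw": 0, "claw": 0}
  ]
}}

```text
time_s: 4.3
position: [0.5037, 0.1402, 0.0623]
tool_rot: [[-0.332, 0.943, -0.0], [0.943, 0.332, 0.001], [0.001, 0.0, -1.0]]
ft_force: [-0.9, 4.5, 0.6]
grip_width: -0.0001
gripper_force: 2.0
```

>>> {"fn": "servo_tool", "kwargs": {
  "steps": [
    {"tx": 0.067, "ty": -0.189, "tz": 0, "yaw": 0, "claw": 0},
    {"tx": 0.067, "ty": -0.189, "tz": 0, "yaw": 0, "claw": 0},
    {"tx": 0.067, "ty": -0.189, "tz": 0, "yaw": 0, "claw": 0},
    {"tx": 0.067, "ty": -0.189, "tz": 0, "yaw": 0, "claw": 0},
    {"tx": 0.067, "ty": -0.189, "tz": 0, "yaw": 0, "claw": 0},
    {"tx": 0.067, "ty": -0.189, "tz": 0, "yaw": 0, "claw": 0},
    {"tx": 0.067, "ty": -0.189, "tz": 0, "yaw": 0, "claw": 0}
  ]
}}

```text
time_s: 5.0
position: [0.5086, 0.1261, 0.0623]
tool_rot: [[-0.332, 0.943, -0.0], [0.943, 0.332, -0.0], [-0.0, -0.0, -1.0]]
ft_force: [-0.9, 0.3, -0.5]
grip_width: 0.0001
gripper_force: 0.1
```

```bash
python3 look.py l3
```

```text
5.1 [0.50869607 0.12607548 0.06230268] console-frame -0.0540789444817897 -0.011003757652309857 [-0.74568417 -0.28002269 -0.44449146]
```

View pics/l3.png

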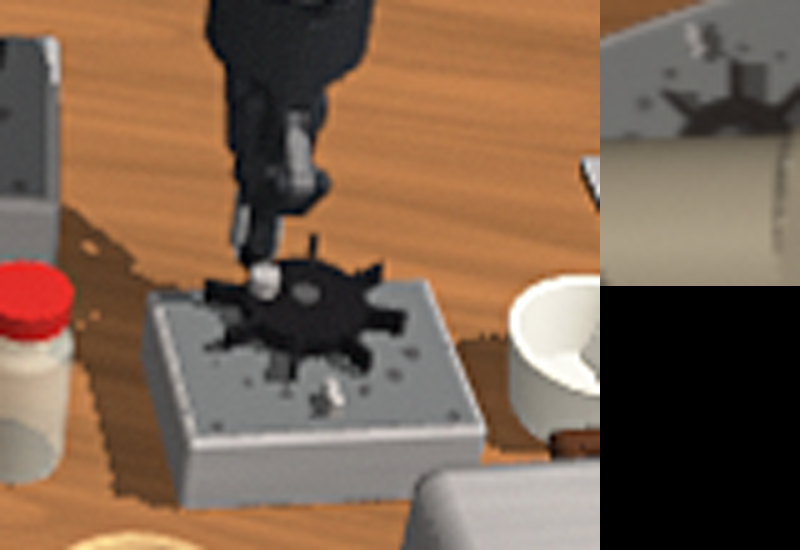

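The wheel is near the crest: the trailing fin's tip is at (313,240) and the leading fin is still against the fingertip. I'll keep sweeping.

>>> {"fn": "servo_tool", "kwargs": {
  "steps": [
    {"tx": 0.067, "ty": -0.189, "tz": 0, "yaw": 0, "claw": 0},
    {"tx": 0.067, "ty": -0.189, "tz": 0, "yaw": 0, "claw": 0},
    {"tx": 0.067, "ty": -0.189, "tz": 0, "yaw": 0, "claw": 0},
    {"tx": 0.067, "ty": -0.189, "tz": 0, "yaw": 0, "claw": 0},
    {"tx": 0.067, "ty": -0.189, "tz": 0, "yaw": 0, "claw": 0},
    {"tx": 0.067, "ty": -0.189, "tz": 0, "yaw": 0, "claw": 0},
    {"tx": 0, "ty": 0, "tz": 0, "yaw": 0, "claw": 0},
    {"tx": 0, "ty": 0, "tz": 0, "yaw": 0, "claw": 0},
    {"tx": 0, "ty": 0, "tz": 0, "yaw": 0, "claw": 0}
  ]
}}

```text
time_s: 6.0
position: [0.5125, 0.1152, 0.0623]
tool_rot: [[-0.332, 0.943, -0.0], [0.943, 0.332, -0.0], [0.0, -0.0, -1.0]]
ft_force: [1.1, 0.5, 1.4]
grip_width: 0.0001
gripper_force: 0.0
```

```bash
python3 look.py l4
```

```text
6.1 [0.51257601 0.11519557 0.06232868] console-frame -0.054053345521697375 -0.02255475856936727 [ 0.21454443  0.16734209 -0.87820177]
```

View pics/l4.png

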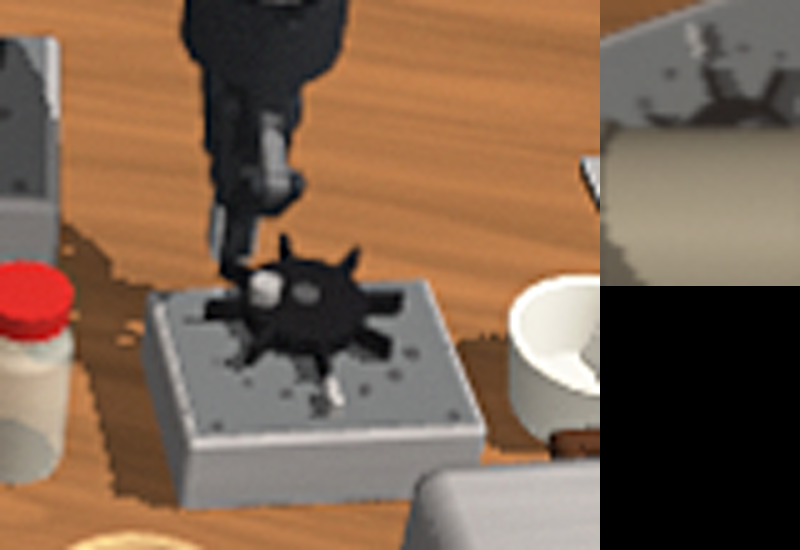

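One click is done: the stud's top moved from (270,270) to (267,289) and the fins are back in stop position. I'll withdraw, return and re-enter for the second.

>>> {"fn": "servo_tool", "kwargs": {
  "steps": [
    {"tx": -0.47, "ty": -0.167, "tz": 0, "yaw": 0, "claw": 0},
    {"tx": -0.47, "ty": -0.167, "tz": 0, "yaw": 0, "claw": 0},
    {"tx": -0.47, "ty": -0.167, "tz": 0, "yaw": 0, "claw": 0},
    {"tx": -0.47, "ty": -0.167, "tz": 0, "yaw": 0, "claw": 0},
    {"tx": 0, "ty": 0, "tz": 0, "yaw": 0, "claw": 0},
    {"tx": -0.264, "ty": 0.745, "tz": 0, "yaw": 0, "claw": 0},
    {"tx": -0.264, "ty": 0.745, "tz": 0, "yaw": 0, "claw": 0},
    {"tx": -0.264, "ty": 0.745, "tz": 0, "yaw": 0, "claw": 0},
    {"tx": -0.264, "ty": 0.745, "tz": 0, "yaw": 0, "claw": 0},
    {"tx": -0.264, "ty": 0.745, "tz": 0, "yaw": 0, "claw": 0},
    {"tx": 0, "ty": 0, "tz": 0, "yaw": 0, "claw": 0},
    {"tx": 0, "ty": 0, "tz": 0, "yaw": 0, "claw": 0}
  ]
}}

```text
time_s: 7.3
position: [0.4806, 0.1459, 0.0623]
tool_rot: [[-0.332, 0.943, 0.0], [0.943, 0.332, -0.0], [-0.0, 0.0, -1.0]]
ft_force: [0.1, 0.5, -0.5]
grip_width: 0.0
gripper_force: 0.0
```

```bash
python3 look.py l5
python3 - <<'E'
from h import *
m=env.camera_model("scene"); y=np.radians(19.5); R=np.array([[np.cos(y),np.sin(y)],[-np.sin(y),np.cos(y)]])
a=np.load("pics/scene.npz")["a"][248:266,405:440].astype(int)
w=(a.min(2)>135)&(np.ptp(a,axis=2)<25); v,u=np.nonzero(w); print(len(u),u.mean()+405,v.mean()+248)
s=R@(atz(m,u.mean()+405,v.mean()+248,.070)[:2]-[.556,.1545]); print(s,np.hypot(*s),np.degrees(np.arctan2(s[1],s[0])))
E
```

```text
7.4 [0.48072874 0.14557532 0.06233907] console-frame -0.07393292735341891 0.01671329063627315 [ 0.52594996  0.23409653 -0.1375777 ]
22 416.04545454545456 257.45454545454544
[ 0.00446683 -0.01356059] 0.014277324841378272 -71.76823479530444
```

>>> {"fn": "servo_tool", "kwargs": {
  "steps": [
    {"tx": 0.47, "ty": 0.167, "tz": 0, "yaw": 0, "claw": 0},
    {"tx": 0.47, "ty": 0.167, "tz": 0, "yaw": 0, "claw": 0},
    {"tx": 0.47, "ty": 0.167, "tz": 0, "yaw": 0, "claw": 0},
    {"tx": 0.47, "ty": 0.167, "tz": 0, "yaw": 0, "claw": 0},
    {"tx": 0, "ty": 0, "tz": 0, "yaw": 0, "claw": 0},
    {"tx": 0, "ty": 0, "tz": 0, "yaw": 0, "claw": 0},
    {"tx": 0.067, "ty": -0.189, "tz": 0, "yaw": 0, "claw": 0},
    {"tx": 0.067, "ty": -0.189, "tz": 0, "yaw": 0, "claw": 0},
    {"tx": 0.067, "ty": -0.189, "tz": 0, "yaw": 0, "claw": 0},
    {"tx": 0.067, "ty": -0.189, "tz": 0, "yaw": 0, "claw": 0},
    {"tx": 0.067, "ty": -0.189, "tz": 0, "yaw": 0, "claw": 0},
    {"tx": 0.067, "ty": -0.189, "tz": 0, "yaw": 0, "claw": 0},
    {"tx": 0.067, "ty": -0.189, "tz": 0, "yaw": 0, "claw": 0}
  ]
}}

```text
time_s: 8.7
position: [0.5039, 0.1395, 0.0624]
tool_rot: [[-0.332, 0.943, -0.0], [0.943, 0.332, 0.001], [0.001, 0.0, -1.0]]
ft_force: [-1.3, 4.5, 0.2]
grip_width: 0.0
gripper_force: 1.8
```

Same contact as the first time, 4.5 N. I'll finish the sweep.

>>> {"fn": "servo_tool", "kwargs": {
  "steps": [
    {"tx": 0.067, "ty": -0.189, "tz": 0, "yaw": 0, "claw": 0},
    {"tx": 0.067, "ty": -0.189, "tz": 0, "yaw": 0, "claw": 0},
    {"tx": 0.067, "ty": -0.189, "tz": 0, "yaw": 0, "claw": 0},
    {"tx": 0.067, "ty": -0.189, "tz": 0, "yaw": 0, "claw": 0},
    {"tx": 0.067, "ty": -0.189, "tz": 0, "yaw": 0, "claw": 0},
    {"tx": 0.067, "ty": -0.189, "tz": 0, "yaw": 0, "claw": 0},
    {"tx": 0.067, "ty": -0.189, "tz": 0, "yaw": 0, "claw": 0},
    {"tx": 0.067, "ty": -0.189, "tz": 0, "yaw": 0, "claw": 0},
    {"tx": 0.067, "ty": -0.189, "tz": 0, "yaw": 0, "claw": 0},
    {"tx": 0.067, "ty": -0.189, "tz": 0, "yaw": 0, "claw": 0},
    {"tx": 0.067, "ty": -0.189, "tz": 0, "yaw": 0, "claw": 0},
    {"tx": 0.067, "ty": -0.189, "tz": 0, "yaw": 0, "claw": 0},
    {"tx": 0.067, "ty": -0.189, "tz": 0, "yaw": 0, "claw": 0},
    {"tx": 0, "ty": 0, "tz": 0, "yaw": 0, "claw": 0},
    {"tx": 0, "ty": 0, "tz": 0, "yaw": 0, "claw": 0},
    {"tx": 0, "ty": 0, "tz": 0, "yaw": 0, "claw": 0},
    {"tx": 0, "ty": 0, "tz": 0, "yaw": 0, "claw": 0}
  ]
}}

```text
time_s: 10.4
position: [0.5128, 0.1146, 0.0623]
tool_rot: [[-0.332, 0.943, -0.0], [0.943, 0.332, 0.0], [0.0, -0.0, -1.0]]
ft_force: [-0.3, 0.6, -0.5]
grip_width: 0.0002
gripper_force: 0.0
```

```bash
python3 look.py l6
```

```text
10.5 [0.51277969 0.11465563 0.06233596] console-frame -0.05404158629127958 -0.023131719111749705 [ 0.38449983  0.41700421 -0.99488403]
```

View pics/l6.png

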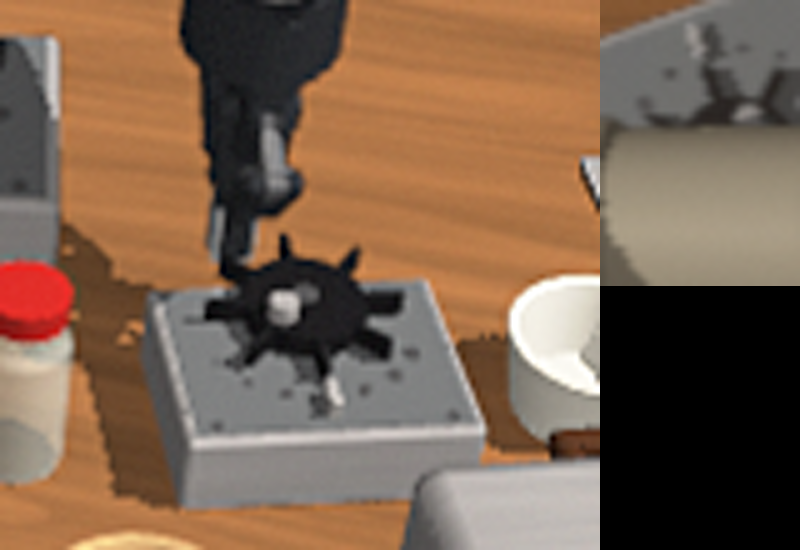

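Second click is done: the stud is now at (285,305) and the fins are at a stop. Starting the third.

>>> {"fn": "servo_tool", "kwargs": {
  "steps": [
    {"tx": -0.47, "ty": -0.167, "tz": 0, "yaw": 0, "claw": 0},
    {"tx": -0.47, "ty": -0.167, "tz": 0, "yaw": 0, "claw": 0},
    {"tx": -0.47, "ty": -0.167, "tz": 0, "yaw": 0, "claw": 0},
    {"tx": -0.47, "ty": -0.167, "tz": 0, "yaw": 0, "claw": 0},
    {"tx": 0, "ty": 0, "tz": 0, "yaw": 0, "claw": 0},
    {"tx": -0.264, "ty": 0.745, "tz": 0, "yaw": 0, "claw": 0},
    {"tx": -0.264, "ty": 0.745, "tz": 0, "yaw": 0, "claw": 0},
    {"tx": -0.264, "ty": 0.745, "tz": 0, "yaw": 0, "claw": 0},
    {"tx": -0.264, "ty": 0.745, "tz": 0, "yaw": 0, "claw": 0},
    {"tx": -0.264, "ty": 0.745, "tz": 0, "yaw": 0, "claw": 0},
    {"tx": 0, "ty": 0, "tz": 0, "yaw": 0, "claw": 0},
    {"tx": 0, "ty": 0, "tz": 0, "yaw": 0, "claw": 0},
    {"tx": 0.47, "ty": 0.167, "tz": 0, "yaw": 0, "claw": 0},
    {"tx": 0.47, "ty": 0.167, "tz": 0, "yaw": 0, "claw": 0},
    {"tx": 0.47, "ty": 0.167, "tz": 0, "yaw": 0, "claw": 0},
    {"tx": 0.47, "ty": 0.167, "tz": 0, "yaw": 0, "claw": 0},
    {"tx": 0, "ty": 0, "tz": 0, "yaw": 0, "claw": 0},
    {"tx": 0, "ty": 0, "tz": 0, "yaw": 0, "claw": 0}
  ]
}}

```text
time_s: 12.3
position: [0.4996, 0.1518, 0.0622]
tool_rot: [[-0.332, 0.943, -0.0], [0.943, 0.332, -0.0], [0.0, -0.0, -1.0]]
ft_force: [-0.1, -0.3, 0.6]
grip_width: -0.0004
gripper_force: 0.0
```

>>> {"fn": "servo_tool", "kwargs": {
  "steps": [
    {"tx": 0.067, "ty": -0.189, "tz": 0, "yaw": 0, "claw": 0},
    {"tx": 0.067, "ty": -0.189, "tz": 0, "yaw": 0, "claw": 0},
    {"tx": 0.067, "ty": -0.189, "tz": 0, "yaw": 0, "claw": 0},
    {"tx": 0.067, "ty": -0.189, "tz": 0, "yaw": 0, "claw": 0},
    {"tx": 0.067, "ty": -0.189, "tz": 0, "yaw": 0, "claw": 0},
    {"tx": 0.067, "ty": -0.189, "tz": 0, "yaw": 0, "claw": 0},
    {"tx": 0.067, "ty": -0.189, "tz": 0, "yaw": 0, "claw": 0}
  ]
}}

```text
time_s: 13.0
position: [0.5042, 0.1389, 0.0623]
tool_rot: [[-0.332, 0.943, -0.0], [0.943, 0.332, 0.001], [0.001, 0.0, -1.0]]
ft_force: [0.4, 3.3, 0.5]
grip_width: 0.0004
gripper_force: 1.7
```

>>> {"fn": "servo_tool", "kwargs": {
  "steps": [
    {"tx": 0.067, "ty": -0.189, "tz": 0, "yaw": 0, "claw": 0},
    {"tx": 0.067, "ty": -0.189, "tz": 0, "yaw": 0, "claw": 0},
    {"tx": 0.067, "ty": -0.189, "tz": 0, "yaw": 0, "claw": 0},
    {"tx": 0.067, "ty": -0.189, "tz": 0, "yaw": 0, "claw": 0},
    {"tx": 0.067, "ty": -0.189, "tz": 0, "yaw": 0, "claw": 0},
    {"tx": 0.067, "ty": -0.189, "tz": 0, "yaw": 0, "claw": 0},
    {"tx": 0.067, "ty": -0.189, "tz": 0, "yaw": 0, "claw": 0},
    {"tx": 0.067, "ty": -0.189, "tz": 0, "yaw": 0, "claw": 0},
    {"tx": 0.067, "ty": -0.189, "tz": 0, "yaw": 0, "claw": 0},
    {"tx": 0.067, "ty": -0.189, "tz": 0, "yaw": 0, "claw": 0},
    {"tx": 0.067, "ty": -0.189, "tz": 0, "yaw": 0, "claw": 0},
    {"tx": 0.067, "ty": -0.189, "tz": 0, "yaw": 0, "claw": 0},
    {"tx": 0.067, "ty": -0.189, "tz": 0, "yaw": 0, "claw": 0},
    {"tx": 0, "ty": 0, "tz": 0, "yaw": 0, "claw": 0},
    {"tx": 0, "ty": 0, "tz": 0, "yaw": 0, "claw": 0},
    {"tx": 0, "ty": 0, "tz": 0, "yaw": 0, "claw": 0}
  ]
}}

```text
time_s: 14.6
position: [0.513, 0.1141, 0.0623]
tool_rot: [[-0.332, 0.943, -0.0], [0.943, 0.332, 0.0], [0.0, -0.0, -1.0]]
ft_force: [0.5, 0.4, -0.1]
grip_width: 0.0002
gripper_force: 0.0
```

>>> {"fn": "servo_tool", "kwargs": {
  "steps": [
    {"tx": -0.47, "ty": -0.167, "tz": 0, "yaw": 0, "claw": 0},
    {"tx": -0.47, "ty": -0.167, "tz": 0, "yaw": 0, "claw": 0},
    {"tx": -0.47, "ty": -0.167, "tz": 0, "yaw": 0, "claw": 0},
    {"tx": -0.47, "ty": -0.167, "tz": 0, "yaw": 0, "claw": 0},
    {"tx": -1, "ty": -0.35, "tz": 0, "yaw": 0, "claw": 0},
    {"tx": -1, "ty": -0.35, "tz": 1, "yaw": 0, "claw": 0},
    {"tx": -2, "ty": -0.7, "tz": 2, "yaw": 0, "claw": 0},
    {"tx": -2, "ty": -0.7, "tz": 2, "yaw": 0, "claw": 0},
    {"tx": -2, "ty": -0.7, "tz": 2, "yaw": 0, "claw": 0},
    {"tx": 0, "ty": 0, "tz": 0, "yaw": 0, "claw": 0},
    {"tx": 0, "ty": 0, "tz": 0, "yaw": 0, "claw": 0},
    {"tx": 0, "ty": 0, "tz": 0, "yaw": 0, "claw": 0}
  ]
}}

```text
time_s: 15.8
position: [0.4144, 0.0794, 0.1321]
tool_rot: [[-0.332, 0.943, -0.0], [0.943, 0.332, 0.0], [0.0, -0.0, -1.0]]
ft_force: [0.1, -0.6, -0.6]
grip_width: -0.0
gripper_force: 0.0
```

```bash
python3 look.py l7
```

```text
15.9 [0.41436837 0.07945548 0.13176332] console-frame -0.15855822654163448 -0.023462464768808654 [ 0.08159349  0.74416966 -0.95892726]
```

View pics/l7.png

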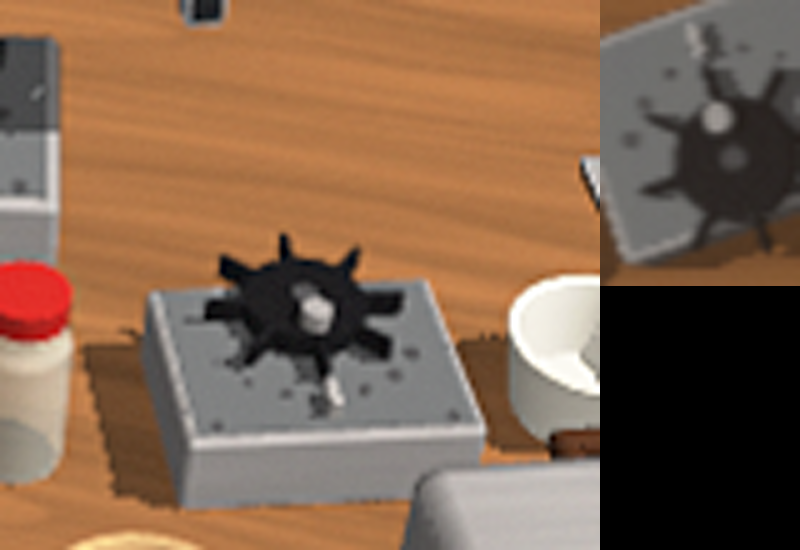

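The stud now points along the console's +x, at (715,118) in the top inset. That is 135° from where it started, so exactly three clicks. The fins are at a stop, the arm is clear and the bystanders haven't moved.

```bash
python3 -c "
from rig import env
print(env.close_job())"
```

```text
the job is handed in; nothing more can be done
None
```

The small console's wheel was turned up exactly three clicks, one at a time, and now rests at the third stop; the arm is clear of everything, nothing else in view moved, and the job is handed in (no verdict was returned).

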